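# Shut the pill organizer and show it to the phone

## Robot

A 6-joint arm with a two-finger parallel gripper is mounted at the origin on the work surface. World frame = base frame: x ahead of the robot, y to its left, z up, the work surface at z = 0. Lengths are in m, angles in degrees, forces in N, time in s.
With the tool pointing down it reaches from about 0.35 to 0.975 m from the base axis. Payload 17.4 kg.
Tool frame: the origin (TCP) lies at the very end of the fingers, on their centre line; the grasp point (between the pads) lies 19 mm behind it; z points along the fingers, y is the line along which they close (so a half turn about z gives the same grasp; the last joint's range is limited). The gripper opens to 85 mm and grips with 20 to 120 N. Pads are 22 mm wide; open, the fingers measure 114 mm over their backs; the gripper's body (76 mm by 85 mm) begins 54 mm behind the grasp point. The pads swing forward as they close: fully open they stand 13 mm farther back than shut.
Start: joints at [-69.603, 6.646, 82.598, -0, 90.757, -2.166], TCP at [0.259, -0.623, 0.231] pointing down, gripper open.
Joint ranges: [-162.19, 162.19], [-47.58, 125.68], [4.15, 143.07], [-65.23, 245.23], [0.69, 171.88], [-170.13, 170.13]. Speed limits (degrees/s): [108.29, 108.29, 127.2, 180, 180, 180].

## Interface

Orientations are given as a 3x3 rotation matrix whose columns are the frame's x, y, z axes.
In Python, from plant import robot gives the robot as it stands.
- The arm moves only by the tool arm_command, never from a script. Its argument "commands" is a list that holds one entry, the list of rows, each a list of 7 numbers: the finger opening in mm, from 0 to 85.4, then the shift along the tool's x, y, z in mm, then the turn, a rotation vector about the tool's x, y, z in rad. In form: [[[fingers, x, y, z, rx, ry, rz], ...]]. A call has 1 to 5 rows; each row shifts and turns the commanded pose from where the row before left it, along the tool's axes as they then stand; what a row does not reach is not made up. A row lasts 1/10 s, in which the tool goes at most 50 mm and 8.59 degrees, less where a joint would pass 70% of its speed; a pose out of reach is approached as far as the arm can. A call with a gripper value outside its range is refused whole. The fingers move at their own pace and stop on an object; "newtons" is the grip in N (left out, the last holds). Time passes only in rows, so rows that do not move let the fingers close. It gives the time, the measured TCP pose, the force, the opening and the grip force at its end, in the units of the state.
- robot.observe(): the state, without advancing time (a new reading comes with each control period).
- robot.capture(name): name is "scene" or "top" or "wrist"; returns a dict with "image" (400x640x3 uint8, red, green, blue), "mtx" (3x3 intrinsics, pixels), "view" (4x4, takes a point from world to camera coordinates). Camera axes: x right, y down, z forward; pixel columns grow to the right and rows downward; lengths in m; the calibration is good to about 2 mm. A picture is of the moment at which its call begins. There is no depth.
- robot.finish_job(): hands the job in; it is judged then, once.
The state is a dict: "clock": time; "q": joint angles; "qd": joint speeds; "tau": joint torques, N m; "eef_pos": TCP position; "orientation": TCP orientation; "wrist_force": force on the tool from outside, world axes, zero at the start; "wrist_torque": the same for the moment, N m; "gripper_width": opening from 0.0 (shut) to 1.0 (fully open); "gripper_force": force on a finger pad.
Only numpy, scipy, OpenCV 4.12 (cv2) and the standard library are available. Lean on these libraries where they do the work, as an engineer would, in place of code of your own. Each camera call takes 0.05 s, during which the arm holds its last target. There are 200 camera calls.

## Task

I am on a video call with my pharmacist: press the open end lid of the pill organizer shut until it clicks and stays, while the organizer stands on the shelf, then pick the organizer up and show it to the phone. Hold it still in the air with the lid you shut towards the phone, that lid's middle straight in front of the lens, level with the lens and 12 cm from the screen, the organizer pointing squarely at the phone, not rolled sideways, and tipped nose-down about 30 degrees so that the lens looks onto the lid. Finish while still holding it there (do not put it down or let go), do not touch the phone, and leave the compact, the massage roller and the pump bottle where they are.

Things in the scene. Friction and masses are not known exactly. Their poses are not given: they have to be found in the camera images.
- organizer_center (a point): centre (half-way up) of the loose clear plastic pill organizer: 176 mm long (its x), 52 wide (y), 40 high (z), white partitions, 4 compartments, 0.1-0.25 kg; starts upright. The +x end (nose) has the open lid. Lids hinge along the +y side; their white tabs, 16 mm wide, jut 5 mm from the -y side at the top (x = -66, -22, 22, 66 mm); else the sides are flat: grip across the width at mid-length
- organizer_mouth (a point): point of the organizer where the middle of the top of the open end lid lies once shut: 66 mm towards +x of the organizer's centre and 20 mm above it; axes as the organizer's. This point is to be held before the lens.
- organizer_tail (a point): middle of the top of the lid at the other end: 66 mm towards -x of the organizer's centre and 20 mm above it; axes as the organizer's
- organizer_hinge (a point): hinge line of the open lid, middle of its length: 66 mm towards +x and 25 mm towards +y of the organizer's centre and 16 mm above it, on the lid's underside; the hinge runs along the organizer's x; axes as the organizer's
- lid (a joint): angle of the open end lid, rad: 0 shut, growing as it rises (starts about 0.5 to 0.9). A plate 42 mm (along x) by 50 by 4 mm from the hinge to the -y side, tab beyond. A light spring lifts it back to about 0.5 unless pushed past its catch, which takes some 5 to 7 N down near the free edge in the last 7 mm; then it stays at 0 (under 0.03)
- lid_tab (a point): middle of the upper face of the open lid's thumb tab, 53 mm from the hinge line; axes as the lid's (x along the hinge, -y from the hinge towards the tab, z out of the lid's upper face)
- phone_lens (a point): front lens of the black phone (74 mm wide, 150 high, 9 thick), in the screen plane, on its mid-line, 15 mm below its upper edge, 185 mm above the shelf. The phone stands upright on a fixed wooden stand (base 90 x 90 x 14 mm, from 15 mm before the screen to 75 behind). The screen faces along its -x; +x points into the screen, y level along it, z up
- compact: closed brushed steel mirror compact, a disc 72 mm across and 14 mm high, lying on the shelf; origin at the centre of its underside. A bystander.
- pump: empty blue pump dispenser, 64 mm across and 168 mm high with a white pump head and spout, upright; origin at the centre of its underside. A bystander.
- roller: wooden massage roller lying on the shelf, 206 mm long (its x), five ribbed wheels 36 mm across and a handle at each end; origin at the middle of its underside. A bystander.
Things that resemble listed ones, but are neither listed nor needed, are in the scene too. What is shaped like the part that bears organizer_center but orange is not meant. Of the things that look like the part that bears phone_lens, take the one that is farthest to the robot's right at the start.

How it is judged (in metres and radians):
On the way, in this order (a step that is already met when the one before it is completed fails the run):
1. the end lid is shut on its catch while the organizer stands on the shelf (value of joint lid below 0.03 rad and height (world z) of organizer_center below 0.03 m and angle between organizer_center's own z axis and vertical below 0.1 rad), for 0.3 s.
2. the organizer is lifted clear of the shelf (height (world z) of organizer_center above 0.09 m), for 0.1 s.
At the end, for the whole second after the job is handed in: Still gripped in the air, at rest, end lid shut (under 0.03 rad); that lid's middle 95-145 mm before the screen, within 20 mm of the lens sideways and in height; nose towards the phone and tipped down 20-40 degrees; width axis within 10 degrees of the screen's level direction (value of joint lid below 0.03 rad and x of organizer_mouth in the frame of phone_lens between -0.145 and -0.095 m and y of organizer_mouth in the frame of phone_lens between -0.02 and 0.02 m and z of organizer_mouth in the frame of phone_lens between -0.02 and 0.02 m and x of organizer_tail in the frame of phone_lens below -0.17 m and z of organizer_tail in the frame of phone_lens above 0.015 m and angle between organizer_center's own z axis and vertical between 0.349 and 0.698 rad and angle between the y axis of organizer_center and the y axis of phone_lens, either way round below 0.175 rad and linear speed of organizer below 0.02 m/s and contact force between organizer and the fingers above 1 N); the arm keeps its last pose, push and grip.
It fails at once if the phone or its stand is touched (contact force between phone and anything else above 1 N).
It fails at once if a bystander is moved more than 20 mm (distance of any of compact, pump, roller from where it was at the start of the episode above 0.02 m).
It also fails if it takes over 48 s, if anything falls off the work surface, if the arm or the gripper's body presses on something with over 40 N, if the wrist force passes 120 N, or if a joint passes its speed limit or range.

## Working session

There is one attempt and no reset: what is moved stays moved. The work goes in short steps, Python scripts to look and compute and a tool call to move; the robot and the scene stay as the last step left them, time stands still between calls to the robot, and variables do not carry over. Pictures are saved under pics/ and viewed, at most 10 in all, crops included, and the job is handed in when it is done.

Besides the shell and the picture viewer there is one more tool, called after ">>>" as name([rows], argument=value, ...), one row to a line, values as JSON. arm_command: Moves the arm, as the interface text tells. Its arguments: {"type":"object","properties":{"commands":{"type":"array","items":{"type":"array","items":{"type":"array","items":{"type":"number"}}}},"newtons":{"type":"number"}},"required":["commands"]}

```bash
mkdir -p pics; ls; python3 - <<'E'
from plant import robot
import cv2,pickle,numpy as np
d={}
for n in("scene","top"):
    c=robot.capture(n); d[n]=c; cv2.imwrite(f"pics/{n}0.png",c["image"][:,:,::-1])
    V=np.array(c["view"]); print(n,(-V[:3,:3].T@V[:3,3]).round(3),np.array(c["mtx"]).round(1).tolist())
pickle.dump(d,open("c0.pkl","wb"))
print(robot.observe())
E
```

```text
pics
scene [ 1.159 -0.505  0.829] [[381.8, 0.0, 322.6], [0.0, 381.8, 193.6], [0.0, 0.0, 1.0]]
top [ 0.349 -0.03   1.886] [[492.7, 0.0, 305.0], [0.0, 492.7, 201.0], [0.0, 0.0, 1.0]]
{'clock': 0.1, 'q': array([-6.96042763e+01,  6.67246727e+00,  8.26303841e+01, -1.50436229e-03,
        9.07558518e+01, -2.16544383e+00]), 'qd': array([-0.04004984, -0.11322614, -0.11485724, -0.13361303, -0.00165187,
       -0.0632825 ]), 'tau': array([ 3.27583090e-03, -7.33669138e+01, -6.33786893e+01,  6.53754205e-05,
        5.29471683e-03,  6.48721038e-05]), 'eef_pos': array([ 0.25891073, -0.62320058,  0.23063978]), 'orientation': array([[ 9.23470593e-01,  3.83669021e-01, -3.81670165e-04],
       [ 3.83669211e-01, -9.23470103e-01,  9.51181406e-04],
       [ 1.24778526e-05, -1.02482315e-03, -9.99999475e-01]]), 'wrist_force': array([-0.08769436,  0.06559522,  0.69758872]), 'wrist_torque': array([-0.04950231,  0.01562017,  0.00865311]), 'gripper_force': 0.0, 'gripper_width': 1.000351435054468}
```

View pics/scene0.png

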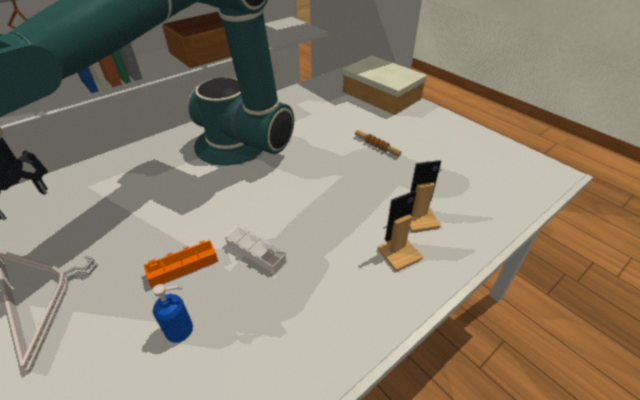

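View pics/top0.png

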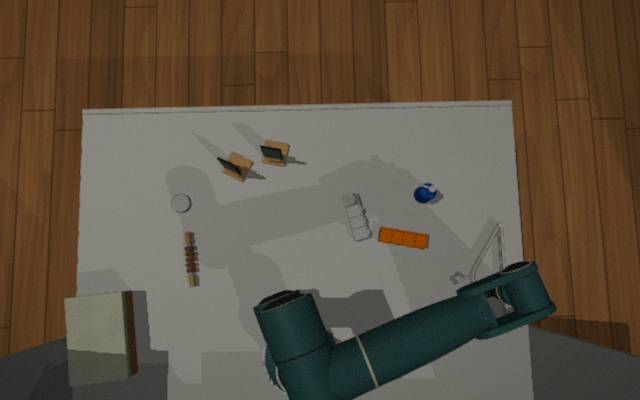

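The scene picture shows the clear organizer at about (255,250), with the orange decoy at (180,262), the phones at (400,215) and (425,185), and the pump at (172,315). In the top picture the organizer is at (357,217), the right-hand phone at (272,153), the compact at (180,203) and the roller at (191,260). I'll zoom in next.

```bash
python3 - <<'E'
import cv2,pickle,numpy as np
d=pickle.load(open("c0.pkl","rb"))
t=d["top"]["image"][:,:,::-1]; s=d["scene"]["image"][:,:,::-1]
r=lambda im,x,y,w,h,k:cv2.resize(im[y:y+h,x:x+w],None,fx=k,fy=k,interpolation=cv2.INTER_CUBIC)
a=np.vstack([np.hstack([r(t,245,125,50,37,8),r(t,335,185,50,37,8)]),np.hstack([r(s,370,185,80,56,5)[:280],r(s,215,220,80,56,5)])])
# mark: organizer crop lower part
cv2.imwrite("pics/z0.png",a)
b=r(t,330,180,50,70,8); cv2.imwrite("pics/z1.png",np.hstack([b,r(s,215,215,80,112,5)]))
E
```

```text
(no output)
```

View pics/z0.png

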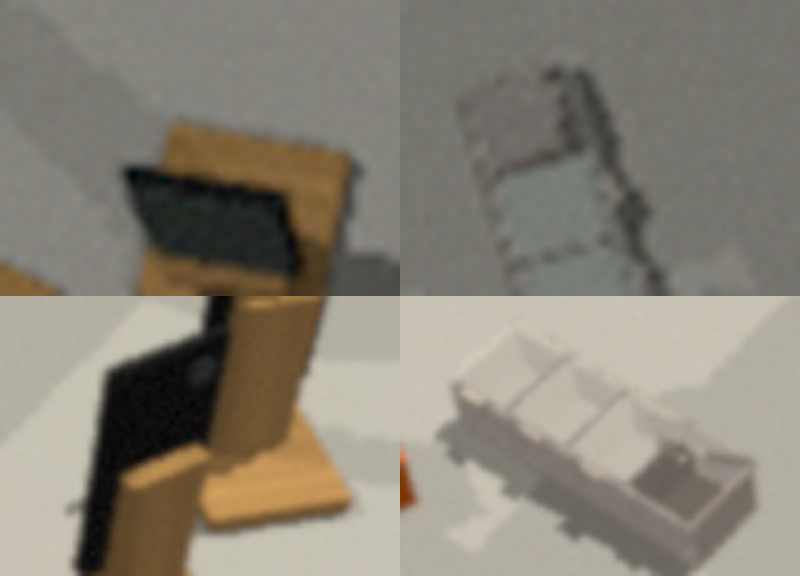

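View pics/z1.png

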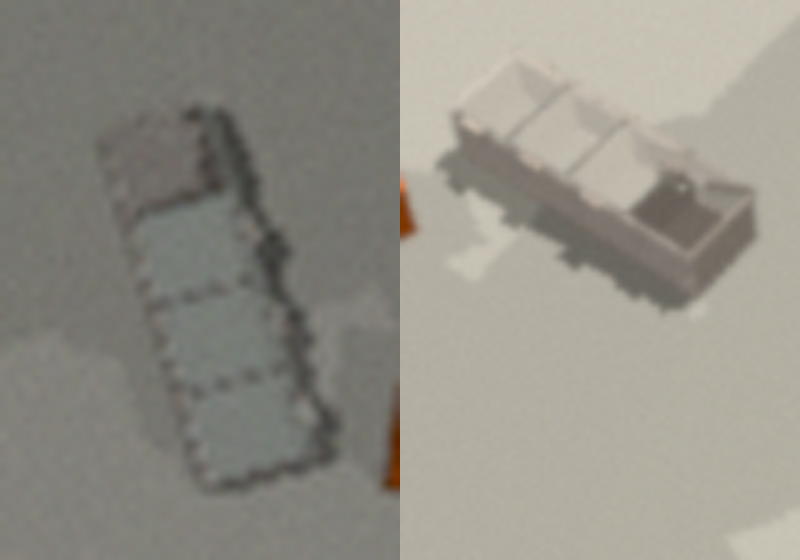

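The zooms show the right-hand phone facing the robot with its stand behind it. The organizer's nose, with the open lid, points away from the robot, and its hinge is on the left (+y). I'll fit both poses from the corners.

```bash
cat > h.py <<'E'
import numpy as np,pickle
from scipy.optimize import least_squares
from scipy.spatial.transform import Rotation as R
def proj(c,P):
    P=np.atleast_2d(P);V=np.array(c["view"]);K=np.array(c["mtx"])
    q=(V[:3,:3]@P.T).T+V[:3,3];q=(K@q.T).T;return q[:,:2]/q[:,2:]
def place(p,L):  # p=x,y,yaw ; L local points, z world
    L=np.atleast_2d(np.array(L,float));c,s=np.cos(p[2]),np.sin(p[2])
    return np.c_[p[0]+c*L[:,0]-s*L[:,1],p[1]+s*L[:,0]+c*L[:,1],L[:,2]]
def fit(obs,p0):  # obs: list (cam,local pts,pixels)
    f=lambda p:np.concatenate([(proj(c,place(p,L))-np.array(px)).ravel() for c,L,px in obs])
    r=least_squares(f,p0,loss="soft_l1");return r.x,f(r.x).round(1)
def move(rb,pos,Rt):  # remaining move in tool axes: mm, rotvec
    o=rb.observe();Rc=np.array(o["orientation"])
    return (Rc.T@(np.array(pos)-o["eef_pos"])*1000).round(1),R.from_matrix(Rc.T@Rt).as_rotvec().round(3)
def grip(yaw,pitch=0):  # tool down, y across the width; pitch = organizer nose-down
    O=R.from_euler("ZY",[yaw,pitch]).as_matrix()
    return O@np.diag([1,-1,-1.])
E
python3 - <<'E'
from h import *
d=pickle.load(open("c0.pkl","rb"));t,s=d["top"],d["scene"]
T=lambda X,Y:((X+.5)/8-.5+330,(Y+.5)/8-.5+180); S=lambda X,Y:((X-400+.5)/5-.5+215,(Y+.5)/5-.5+215)
h=.04
p,r=fit([(t,[[-.088,.026,h],[-.088,-.026,h],[.088,.026,h]],[T(205,485),T(318,460),T(98,140)]),
 (s,[[-.088,-.026,h],[-.088,.026,h],[.088,-.026,h],[.088,.026,h]],[S(455,112),S(518,55),S(690,267),S(755,190)])],[.3,-.22,.3])
print("org",p.round(4),r)
T=lambda X,Y:((X+.5)/8-.5+245,(Y+.5)/8-.5+125); S=lambda X,Y:((X+.5)/5-.5+370,(Y-296+.5)/5-.5+185)
q,r=fit([(t,[[0.004,.037,.2],[0.0,-.037,.2],[0,-.037,.05],[-.015,-.045,.014],[.075,-.045,.014]][:3],[T(125,168),T(283,192),T(297,272)]),
 (t,[[.075,-.045,.014],[.075,.045,.014]],[T(350,155),T(172,125)]),
 (s,[[.009,-.037,.2],[.009,.037,.2],[.009,-.037,.05]],[S(105,372),S(222,328),S(78,570)])],[.53,.09,-.15])
print("phone",q.round(4),r)
from plant import robot
m=place(p,[.03,0,0])[0]
print(move(robot,[m[0],m[1],.20],grip(p[2])))
E
```

```text
org [ 0.5215 -0.2166  0.2583] [ 0.2 -0.2 -0.6 -0.9  0.2 -1.9 -1.3 -0.7 -0.4 -0.6  0.1 -1.8  0.1  0.6]
phone [ 0.7438  0.0909 -0.2081] [-0.6  1.1  0.1  3.1  0.5  1.9  0.1  0.2 -0.4 -0.2  0.6  1.   1.8  0.2
 -0.6  2.4]
(array([ 428.2, -270.6,   30.9]), array([-0.001,  0.   ,  0.135]))
```

>>> arm_command([
  [[0,43,-27,0,0,0,0],[0,43,-27,0,0,0,0],[0,43,-27,0,0,0,0],[0,43,-27,0,0,0,0],[0,43,-27,0,0,0,0]],
], newtons=40)

```text
clock: 0.6
eef_pos: [0.4042, -0.4175, 0.2311]
orientation: [[0.924, 0.383, -0.0], [0.383, -0.924, 0.0], [-0.0, -0.0, -1.0]]
wrist_force: [0.7, -0.1, 0.1]
gripper_width: 0.142
gripper_force: 0.0
```

>>> arm_command([
  [[0,43,-27,0,0,0,0],[0,43,-27,0,0,0,0],[0,43,-27,0,0,0,0],[0,43,-27,0,0,0,0.135],[0,43,-27,0,0,0,0]],
])

```text
clock: 1.1
eef_pos: [0.5535, -0.2178, 0.2314]
orientation: [[0.968, 0.252, 0.0], [0.252, -0.968, -0.0], [0.0, 0.0, -1.0]]
wrist_force: [-0.6, -1.2, 0.8]
gripper_width: 0.0
gripper_force: 0.0
```

```bash
python3 - <<'E'
from h import *
from plant import robot
import cv2
c=robot.capture("wrist");pickle.dump(c,open("w1.pkl","wb"));cv2.imwrite("pics/w1.png",c["image"][:,:,::-1])
V=np.array(c["view"]);print((-V[:3,:3].T@V[:3,3]).round(3),V[2,:3].round(2),robot.observe()["eef_pos"])
p=[.5215,-.2166,.2583]
print(proj(c,place(p,[[.088,.026,.04],[.088,-.026,.04],[-.088,-.026,.04],[-.088,.026,.04]])).round())
E
```

```text
[ 0.625 -0.2    0.375] [-0.28 -0.07 -0.96] [ 0.55732662 -0.21327245  0.23089808]
[[280. 119.]
 [333. 119.]
 [331. 279.]
 [286. 279.]]
```

View pics/w1.png

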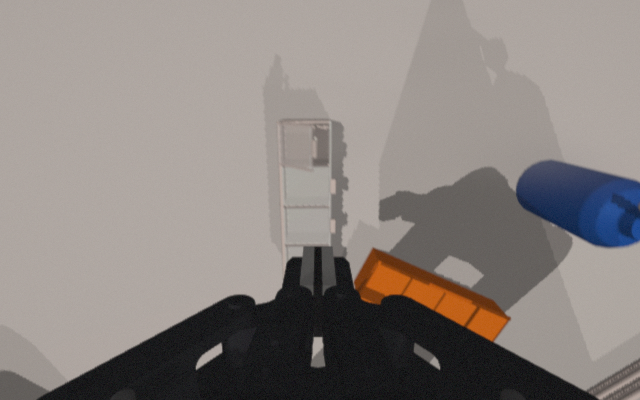

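The wrist view shows the organizer's nose corners at (279,120) and (332,120), within 1 px of the fit. The lid's free edge is near column 316, so it is raised about 0.85 rad. Next I'll work out the approach to the start of the press.

```bash
python3 - <<'E'
from h import *
from plant import robot
p=[.5215,-.2166,.2583]
m=place(p,[.066,-.003,.095])[0];print(m,move(robot,m,grip(p[2])))
E
```

```text
[ 0.5860768  -0.20264161  0.095     ] (array([ 30.3,  -2.6, 136. ]), array([-0.002, -0.002,  0.003]))
```

>>> arm_command([
  [[0,15,-1.5,34,0,0,0.003],[0,15,-1,34,0,0,0],[0,0,0,34,0,0,0],[0,0,0,24,0,0,0],[0,0,0,10,0,0,0]],
])

```text
clock: 1.65
eef_pos: [0.5802, -0.2093, 0.0922]
orientation: [[0.967, 0.254, -0.004], [0.254, -0.967, 0.002], [-0.003, -0.002, -1.0]]
wrist_force: [-0.1, -0.0, -0.5]
gripper_width: -0.004
gripper_force: 0.0
```

>>> arm_command([
  [[0,0,0,6,0,0,0],[0,0,0,6,0,0,0],[0,0,2,6,0,0,0],[0,0,2,6,0,0,0],[0,0,2,6,0,0,0]],
])

```text
clock: 2.15
eef_pos: [0.5831, -0.216, 0.0654]
orientation: [[0.967, 0.254, 0.001], [0.254, -0.967, -0.0], [0.001, 0.001, -1.0]]
wrist_force: [-0.1, -0.4, 1.8]
gripper_width: -0.001
gripper_force: 0.2
```

>>> arm_command([
  [[0,0,2,5,0,0,0],[0,0,2,5,0,0,0],[0,0,1,4,0,0,0],[0,0,0,3,0,0,0],[0,0,0,0,0,0,0]],
])

```text
clock: 2.65
eef_pos: [0.5841, -0.2205, 0.048]
orientation: [[0.967, 0.254, -0.0], [0.254, -0.967, 0.0], [-0.0, -0.0, -1.0]]
wrist_force: [0.9, 0.4, 0.2]
gripper_width: 0.005
gripper_force: 0.1
```

>>> arm_command([
  [[0,4,-3,2,0,0,0],[0,1,-1,2,0,0,0],[0,0,0,2,0,0,0],[0,0,0,2,0,0,0],[0,0,0,0,0,0,0]],
])

```text
clock: 3.15
eef_pos: [0.5879, -0.2151, 0.04]
orientation: [[0.967, 0.254, -0.0], [0.254, -0.967, 0.0], [-0.0, -0.0, -1.0]]
wrist_force: [-0.9, 0.4, -0.6]
gripper_width: 0.002
gripper_force: 0.0
```

>>> arm_command([
  [[0,0,0,1,0,0,0],[0,0,0,1,0,0,0],[0,0,0,1,0,0,0],[0,0,0,0,0,0,0]],
])

```text
clock: 3.55
eef_pos: [0.5884, -0.2155, 0.0394]
orientation: [[0.967, 0.254, 0.001], [0.254, -0.967, -0.001], [0.001, 0.001, -1.0]]
wrist_force: [-9.2, 2.4, 20.2]
gripper_width: 0.003
gripper_force: 10.3
```

>>> arm_command([
  [[0,0,0,0,0,0,0],[0,0,0,-4,0,0,0],[0,0,0,-36,0,0,0],[0,0,0,-45,0,0,0],[0,-20,-10,-45,0,0,0]],
])

```text
clock: 4.05
eef_pos: [0.5665, -0.2108, 0.1679]
orientation: [[0.967, 0.254, -0.001], [0.254, -0.967, 0.001], [-0.001, -0.001, -1.0]]
wrist_force: [-0.1, 0.5, 0.2]
gripper_width: -0.003
gripper_force: 0.0
```

>>> arm_command([
  [[85,-40,0,0,0,0,0],[85,-40,0,0,0,0,0],[85,0,0,-10,0,0,0]],
])

```text
clock: 4.35
eef_pos: [0.4854, -0.2315, 0.1762]
orientation: [[0.968, 0.252, -0.002], [0.253, -0.968, 0.0], [-0.002, -0.001, -1.0]]
wrist_force: [1.5, 0.2, -0.4]
gripper_width: 0.505
gripper_force: 0.0
```

```bash
python3 - <<'E'
from h import *
from plant import robot
import cv2
c=robot.capture("wrist");s=robot.capture("scene");pickle.dump((c,s),open("w2.pkl","wb"))
p=[.5215,-.2166,.2583]
b=proj(c,place(p,[[.088,.026,.04],[.088,-.026,.04],[-.088,-.026,.04],[-.088,.026,.04]])).round();print(b.tolist())
x,y=b.mean(0).astype(int);x0=max(0,min(640-160,x-80));y0=max(0,min(180,y-130))
im=cv2.resize(c["image"][y0:y0+220,x0:x0+160],None,fx=2.5,fy=2.5,interpolation=cv2.INTER_CUBIC)
im2=cv2.resize(s["image"][215:325,215:295],None,fx=5,fy=5,interpolation=cv2.INTER_CUBIC)
print(x0,y0);cv2.imwrite("pics/w2.png",np.hstack([im,im2])[:,:,::-1])
print(robot.observe()["eef_pos"])
E
```

```text
[[275.0, 28.0], [343.0, 28.0], [339.0, 242.0], [283.0, 242.0]]
230 5
[ 0.48878899 -0.23151555  0.17853563]
```

View pics/w2.png

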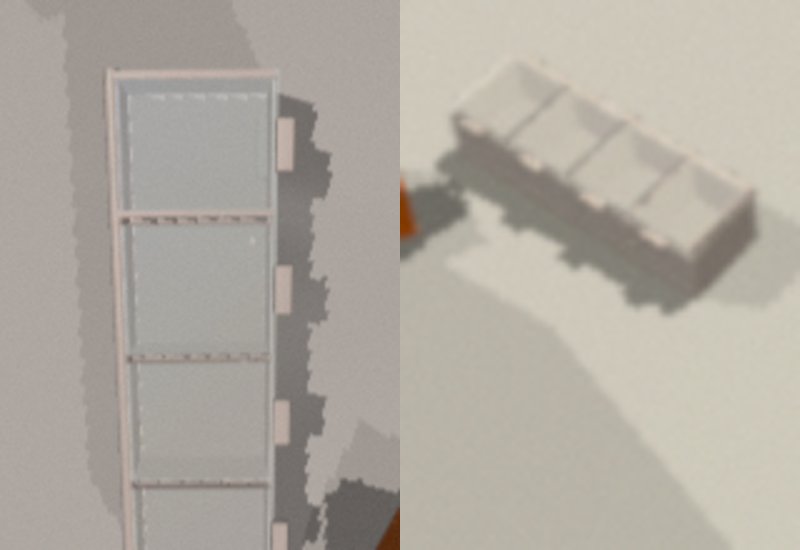

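The lid now lies flat and shut, with a full lid and tab in line with the others, so step 1 is done. I'll refine the organizer pose from the nose corners and tabs in this view.

```bash
python3 - <<'E'
from h import *
from plant import robot
c,s=pickle.load(open("w2.pkl","rb"))
T=lambda X,Y:((X+.5)/2.5-.5+230,(Y+.5)/2.5-.5+5)
L=[[.088,.026,.04],[.088,-.026,.04],[.066,-.0285,.039],[.022,-.0285,.039],[-.022,-.0285,.039],[.044,-.024,.037],[0,-.024,.037],[-.044,-.024,.037]]
p,r=fit([(c,L,[T(107,68),T(279,69),T(286,144),T(283,290),T(282,422),T(272,217),T(270,357),T(268,484)])],[.52,-.216,.26])
print(p.round(4),r)
m=place(p,[0,0,.005])[0];print(m,move(robot,m,grip(p[2])))
E
```

```text
[ 0.5186 -0.2163  0.2646] [ 0.5  0.4  0.  -0.6 -0.   0.6  0.3 -0.   0.  -0.3 -0.6  1.1 -0.3 -0.3
  0.  -1.2]
[ 0.51856261 -0.21631288  0.005     ] (array([ 32.3,  -7.4, 173.6]), array([ 0.001, -0.002, -0.009]))
```

>>> arm_command([
  [[85,16,-4,20,0,0,-0.009],[85,16,-3,35,0,0,0],[85,0,0,35,0,0,0],[85,0,0,20,0,0,0],[85,0,0,0,0,0,0]],
])

```text
clock: 4.95
eef_pos: [0.5172, -0.215, 0.0634]
orientation: [[0.965, 0.264, -0.005], [0.264, -0.965, 0.002], [-0.004, -0.004, -1.0]]
wrist_force: [-0.2, 0.5, 1.6]
gripper_width: 0.993
gripper_force: 0.0
```

```bash
python3 - <<'E'
from h import *
from plant import robot
p=[.5186,-.2163,.2646]
m=place(p,[0,0,.005])[0];print(move(robot,m,grip(p[2])),robot.observe()["wrist_force"])
E
```

```text
(array([ 1.2,  1.9, 58.4]), array([-0.004,  0.004,  0.002])) [-0.20545798  0.50394499  1.61207523]
```

>>> arm_command([
  [[85,1,1.5,20,0,0,0],[85,0,0,20,0,0,0],[85,0,0,14,0,0,0],[85,0,0,4,0,0,0],[85,0,0,0,0,0,0]],
])

```text
clock: 5.45
eef_pos: [0.5195, -0.2172, 0.0093]
orientation: [[0.965, 0.263, -0.0], [0.263, -0.965, 0.0], [-0.0, -0.0, -1.0]]
wrist_force: [0.4, 0.7, -0.2]
gripper_width: 0.997
gripper_force: 0.0
```

>>> arm_command([
  [[45,0,0,0,0,0,0],[45,0,0,0,0,0,0],[45,0,0,0,0,0,0],[45,0,0,0,0,0,0],[45,0,0,0,0,0,0]],
], newtons=40)

```text
clock: 5.95
eef_pos: [0.5198, -0.2174, 0.0102]
orientation: [[0.965, 0.263, 0.001], [0.263, -0.965, -0.001], [0.001, 0.001, -1.0]]
wrist_force: [-1.7, 0.2, 6.9]
gripper_width: 0.599
gripper_force: 42.7
```

Gripped at about 51 mm. I'll lift now, and meanwhile work out a viewpoint where the wrist camera can see the phone.

>>> arm_command([
  [[45,0,0,-20,0,0,0],[45,0,0,-30,0,0,0],[45,0,0,-40,0,0,0],[45,0,0,-45,0,0,0],[45,0,0,-45,0,0,0]],
])

```text
clock: 6.45
eef_pos: [0.5188, -0.217, 0.1909]
orientation: [[0.965, 0.263, -0.0], [0.263, -0.965, 0.0], [-0.0, -0.0, -1.0]]
wrist_force: [1.2, -0.0, -2.3]
gripper_width: 0.604
gripper_force: 42.5
```

```bash
python3 - <<'E'
from h import *
from plant import robot
o=robot.observe();print(o["eef_pos"],o["gripper_width"],o["gripper_force"],o["wrist_force"])
c,s=pickle.load(open("w2.pkl","rb"))
Tm=np.eye(4);Tm[:3,:3]=[[.968,.252,-.002],[.253,-.968,0],[-.002,-.001,-1]];Tm[:3,3]=[.4888,-.2315,.1785]
VT=np.array(c["view"])@Tm
q=[.7438,.0909,-.208]
P=place(q,[[0,.037,.2],[0,-.037,.2],[0,0,.05],[-.015,-.045,.014],[-.015,.045,.014],[.075,-.045,.014],[.075,.045,.014]])
for pos,yaw in [((.62,-.03,.38),.26),((.6,-.03,.36),0),((.6,-.03,.36),.26),((.6,0,.4),.26)]:
    N=np.eye(4);N[:3,:3]=grip(yaw);N[:3,3]=pos
    cc=dict(mtx=c["mtx"],view=VT@np.linalg.inv(N));print(pos,yaw,proj(cc,P).round().tolist(),move(robot,pos,grip(yaw)))
    print("  org",proj(cc,place([pos[0],pos[1],yaw],[[.088,.026,pos[2]+.03],[.088,-.026,pos[2]+.03]])).round().tolist())
E
```

```text
[ 0.51883933 -0.21704185  0.1909276 ] 0.6041154713883812 42.49793350696564 [ 1.23601971 -0.03744375 -2.27853684]
(0.62, -0.03, 0.38) 0.26 [[177.0, -20.0], [258.0, 25.0], [251.0, 36.0], [281.0, 67.0], [222.0, 35.0], [309.0, 3.0], [248.0, -32.0]] (array([ 146.7, -153.9, -189.1]), array([-0.   ,  0.   ,  0.006]))
  org [[232.0, 41.0], [402.0, 42.0]]
(0.6, -0.03, 0.36) 0 [[120.0, -5.0], [213.0, 16.0], [220.0, 39.0], [259.0, 63.0], [192.0, 48.0], [270.0, -11.0], [200.0, -28.0]] (array([ 127.4, -159.2, -169.1]), array([-0.   ,  0.   ,  0.266]))
  org [[232.0, 41.0], [402.0, 42.0]]
(0.6, -0.03, 0.36) 0.26 [[170.0, -58.0], [259.0, -8.0], [252.0, 15.0], [283.0, 50.0], [221.0, 16.0], [313.0, -19.0], [248.0, -57.0]] (array([ 127.4, -159.2, -169.1]), array([-0.   ,  0.   ,  0.006]))
  org [[232.0, 41.0], [402.0, 42.0]]
(0.6, 0, 0.4) 0.26 [[223.0, -27.0], [298.0, 15.0], [279.0, 29.0], [306.0, 60.0], [249.0, 29.0], [334.0, -2.0], [276.0, -36.0]] (array([ 135.3, -188.1, -209.1]), array([-0.   ,  0.   ,  0.006]))
  org [[232.0, 41.0], [402.0, 42.0]]
```

>>> arm_command([
  [[45,15,-9,-25,0,0,0],[45,22,-13,-30,0,0,0],[45,25,-15,-30,0,0,0],[45,28,-17,-30,0,0,0],[45,30,-18,-25,0,0,0]],
])

```text
clock: 6.95
eef_pos: [0.6166, -0.1154, 0.3313]
orientation: [[0.965, 0.262, 0.001], [0.262, -0.965, -0.0], [0.001, 0.001, -1.0]]
wrist_force: [-0.2, -1.3, -1.2]
gripper_width: 0.604
gripper_force: 42.6
```

>>> arm_command([
  [[45,30,-18,-20,0,0,0],[45,30,-18,-15,0,0,0],[45,25,-15,-15,0,0,0.1],[45,18,-10,0,0,0,0.1],[45,0,0,0,0,0,0.1]],
])

```text
clock: 7.45
eef_pos: [0.7022, -0.03, 0.3785]
orientation: [[0.999, -0.036, -0.001], [-0.036, -0.999, 0.0], [-0.001, -0.0, -1.0]]
wrist_force: [-1.2, -0.4, -1.9]
gripper_width: 0.6
gripper_force: 42.5
```

>>> arm_command([
  [[45,0,0,0,0,0,0],[45,0,0,0,0,0,0],[45,0,0,0,0,0,0]],
])

```text
clock: 7.75
eef_pos: [0.7005, -0.0322, 0.3793]
orientation: [[0.999, -0.032, 0.0], [-0.032, -0.999, -0.0], [0.0, 0.0, -1.0]]
wrist_force: [-0.5, -0.2, -2.4]
gripper_width: 0.602
gripper_force: 42.5
```

```bash
python3 - <<'E'
from h import *
from plant import robot
import cv2
c=robot.capture("wrist");o=robot.observe();pickle.dump((c,o),open("w3.pkl","wb"));cv2.imwrite("pics/w3.png",c["image"][:,:,::-1])
q=[.7438,.0909,-.208]
P=place(q,[[0,.037,.2],[0,-.037,.2],[0,0,.05],[-.015,-.045,.014],[-.015,.045,.014],[.075,-.045,.014],[.075,.045,.014]])
print(proj(c,P).round().tolist());print(o["eef_pos"],o["gripper_force"],c["mtx"][0][0])
E
```

```text
[[148.0, 132.0], [225.0, 146.0], [227.0, 127.0], [262.0, 141.0], [203.0, 130.0], [270.0, 78.0], [208.0, 67.0]]
[ 0.70054196 -0.03222144  0.37933446] 42.51528203487396 332.6564142481367
```

View pics/w3.png

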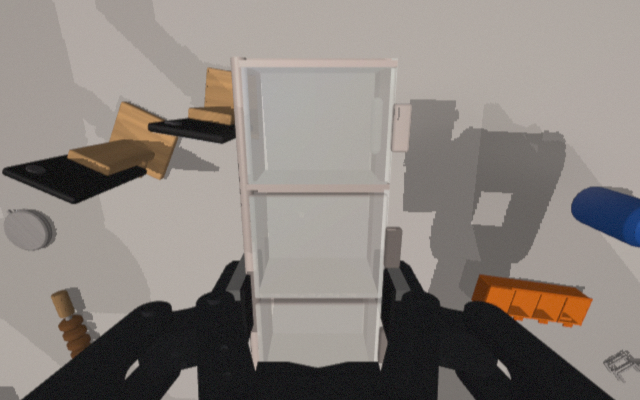

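The wrist view shows the target phone's top edge running from about (149,128) to (222,141), close to the prediction. The organizer sits straight in the grip. I'll zoom in to refine the phone's yaw.

```bash
python3 - <<'E'
from h import *
import cv2
c,o=pickle.load(open("w3.pkl","rb"))
cv2.imwrite("pics/z3.png",cv2.convertScaleAbs(cv2.resize(c["image"][60:150,138:250,::-1],None,fx=6.5,fy=6.5,interpolation=cv2.INTER_CUBIC),alpha=1.4))
E
```

```text
(no output)
```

View pics/z3.png

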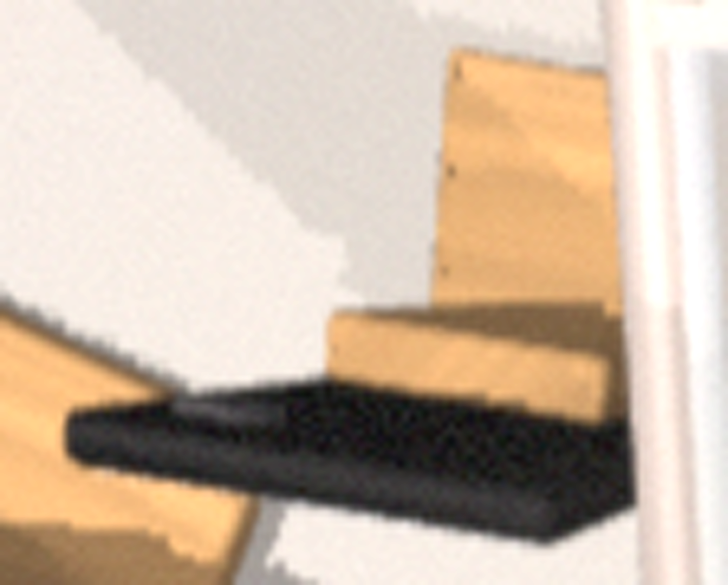

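```bash
python3 - <<'E'
from h import *
from plant import robot
c,o=pickle.load(open("w3.pkl","rb"))
T=lambda X,Y:((X+.5)/6.5-.5+138,(Y+.5)/6.5-.5+60)
q,r=fit([(c,[[0,.037,.2],[0,-.037,.2],[.009,.037,.2],[.075,.045,.014]],[T(68,458),T(550,543),T(68,412),T(450,46)])],[.744,.091,-.2])
print(q.round(4),r)
# organizer pose in the tool: from w2 fit and the grasp reading
G=np.eye(4);G[:3,:3]=[[.965,.263,.001],[.263,-.965,-.001],[.001,.001,-1]];G[:3,3]=[.5198,-.2174,.0102]
O=np.eye(4);O[:3,:3]=R.from_euler("z",.2646).as_matrix();O[:3,3]=[.5186,-.2163,.02]
TO=np.linalg.inv(G)@O; print(TO.round(4).tolist())
D=np.eye(4);D[:3,:3]=R.from_euler("ZY",[q[2],np.radians(30)]).as_matrix()
lens=place(q,[-.12,0,.185])[0];D[:3,3]=lens-D[:3,:3]@[.066,0,.02]
W=D@np.linalg.inv(TO);print("lens-12cm",lens.round(4),"tcp",W[:3,3].round(4),W[:3,:3].round(3).tolist(),move(robot,W[:3,3],W[:3,:3]))
np.save("W.npy",W);np.save("q.npy",q)
# check held organizer in w3: nose corners
Tw=np.eye(4);Tw[:3,:3]=o["orientation"];Tw[:3,3]=o["eef_pos"];H=Tw@TO
print(proj(c,(H[:3,:3]@np.array([[.088,.026,.02],[.088,-.026,.02],[.066,-.0285,.019],[.022,-.0285,.019]]).T).T+H[:3,3]).round().tolist())
E
```

```text
[ 0.7451  0.091  -0.1892] [-0.4  1.2  3.   0.5 -0.3 -1.2 -0.5 -0.6]
[[0.9998, 0.0015, 0.0007, -0.0009], [0.0015, -0.9998, 0.0012, -0.0014], [0.001, -0.001, -1.0, -0.0098], [0.0, 0.0, 0.0, 1.0]]
lens-12cm [0.6273 0.1136 0.185 ] tcp [0.557  0.1256 0.1918] [[0.852, -0.186, -0.491], [-0.162, -0.983, 0.093], [-0.499, 0.0, -0.866]] (array([-148.7, -153.1,  187.5]), array([ 0.04 , -0.522,  0.151]))
[[229.0, 58.0], [393.0, 59.0], [395.0, 129.0], [387.0, 248.0]]
```

>>> arm_command([
  [[45,-25,-20,0,0,0,0],[45,-32,-32,0,0,0,0],[45,-32,-32,0,0,0,0],[45,-32,-32,0,0,0,0],[45,-28,-37,0,0,0,0]],
])

```text
clock: 8.3
eef_pos: [0.5554, 0.1265, 0.3796]
orientation: [[0.999, -0.034, 0.001], [-0.034, -0.999, 0.0], [0.001, -0.0, -1.0]]
wrist_force: [0.8, 0.1, -1.1]
gripper_width: 0.595
gripper_force: 42.6
```

>>> arm_command([
  [[45,0,0,20,0.01,-0.1,0.03],[45,0,0,20,0.01,-0.11,0.03],[45,0,0,20,0.01,-0.11,0.03],[45,0,0,20,0.01,-0.1,0.03],[45,0,0,20,0,-0.1,0.03]],
])

```text
clock: 8.8
eef_pos: [0.5366, 0.1294, 0.282]
orientation: [[0.85, -0.185, -0.492], [-0.16, -0.983, 0.093], [-0.501, -0.001, -0.865]]
wrist_force: [-0.1, -0.0, -1.3]
gripper_width: 0.6
gripper_force: 42.8
```

```bash
python3 - <<'E'
from h import *
from plant import robot
W=np.load("W.npy");o=robot.observe();print(o["eef_pos"],o["gripper_force"],move(robot,W[:3,3],W[:3,:3]))
E
```

```text
[0.53663461 0.12935382 0.28200149] 42.751598954200745 (array([63.1, -0. , 67.7]), array([-0.   ,  0.002,  0.001]))
```

>>> arm_command([
  [[45,15,0,16,0,0,0],[45,20,0,21,0,0,0],[45,18,0,20,0,0,0],[45,8,0,9,0,0,0],[45,2,0,2,0,0,0]],
])

```text
clock: 9.3
eef_pos: [0.5569, 0.1257, 0.1911]
orientation: [[0.851, -0.184, -0.491], [-0.16, -0.983, 0.092], [-0.5, -0.0, -0.866]]
wrist_force: [-0.7, -0.2, -1.0]
gripper_width: 0.598
gripper_force: 42.7
```

>>> arm_command([
  [[45,0,0,0,0,0,0],[45,0,0,0,0,0,0],[45,0,0,0,0,0,0],[45,0,0,0,0,0,0],[45,0,0,0,0,0,0]],
])

```text
clock: 9.8
eef_pos: [0.5572, 0.126, 0.1925]
orientation: [[0.852, -0.184, -0.489], [-0.16, -0.983, 0.092], [-0.498, -0.001, -0.867]]
wrist_force: [-0.2, -0.3, -2.6]
gripper_width: 0.599
gripper_force: 42.7
```

```bash
python3 - <<'E'
from h import *
from plant import robot
import cv2
W=np.load("W.npy");o=robot.observe();print(o["eef_pos"],o["gripper_force"],o["gripper_width"],move(robot,W[:3,3],W[:3,:3]))
s=robot.capture("scene");c=robot.capture("wrist");q=np.load("q.npy")
L=proj(s,place(q,[[0,0,.185],[-.12,0,.185]]));print(L.round(1).tolist())
O=R.from_euler("ZY",[q[2],np.radians(30)]).as_matrix();m=place(q,[-.12,0,.185])[0]
for p in ([.022,.026,0],[.022,-.026,0],[-.154,.026,0],[-.154,-.026,0]): print(p,proj(s,m+O@p).round(1).tolist(),proj(c,m+O@p).round(1).tolist())
x,y=L.mean(0).astype(int);print(x-50,y-60)
cv2.imwrite("pics/f.png",np.hstack([cv2.resize(s["image"][y-60:y+60,x-60:x+40],None,fx=4,fy=4,interpolation=cv2.INTER_CUBIC),cv2.resize(c["image"][0:360,140:440],(400,480))])[:,:,::-1])
print(x-60,y-60)
E
```

```text
[0.55719423 0.12599022 0.19249588] 42.72706389427185 0.5986177277500728 (array([0.2, 0.4, 0.7]), array([ 0.   , -0.002,  0.002]))
[[401.1, 198.5], [373.6, 172.1]]
[0.022, 0.026, 0] [[385.2, 176.3]] [[231.2, 55.3]]
[0.022, -0.026, 0] [[369.2, 182.3]] [[394.3, 56.1]]
[-0.154, 0.026, 0] [[356.5, 122.0]] [[257.5, 460.8]]
[-0.154, -0.026, 0] [[340.6, 126.8]] [[367.9, 460.9]]
337 125
327 125
```

View pics/f.png

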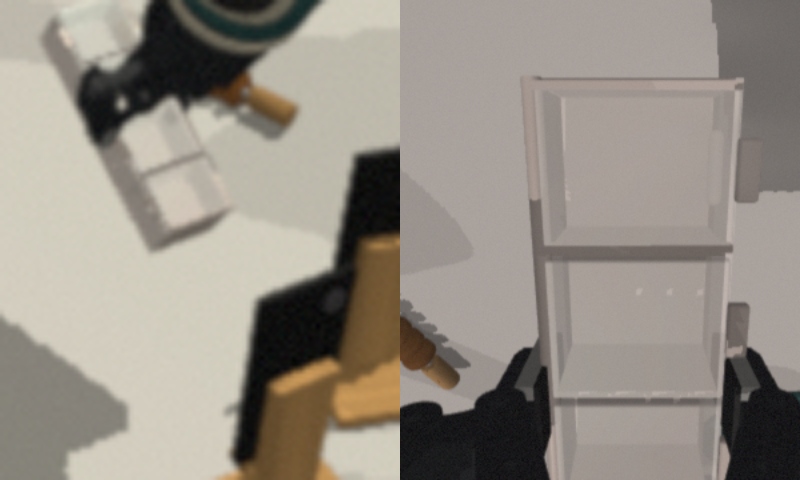

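The final view shows the lid still shut. The nose corners are at (384.5,176.8) in the scene picture and (231,58) in the wrist picture, against predictions of (385,176) and (231,55). The organizer is level and points at the phone, so I'm handing in.

```bash
python3 -c "
from plant import robot
print(robot.finish_job())"
```

```text
the job is handed in; nothing more can be done
None
```

The end lid is pressed shut, and the gripper is holding the organizer still before the right-hand phone, nose-down about 30° with the lid's middle about 12 cm from the lens; the job is handed in, but no verdict was shown to me.

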